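Run the metal-detector stick test at the guarded station

ROBOT

A 6-joint arm with a two-finger parallel gripper is mounted at the origin on a cart in front of the work surface, level with it; the furniture and walls round the work are solid. World frame = base frame: x ahead of the robot, y to its left, z up, the work surface at z = 0. Lengths are in m, angles in rad, forces in N, time in s.
With the tool pointing down it reaches from about 0.375 to 0.825 m from the base axis. Payload 5.5 kg.
Tool frame: the origin (TCP) lies at the very end of the fingers, on their centre line; the grasp point (between the pads) lies 19 mm behind it; z points along the fingers, y is the direction in which the jaws open and shut (so a half turn about z gives the same grasp; the last joint's range is limited). The gripper opens to 85 mm and grips with 20 to 120 N. Pads are 22 mm wide; open, the fingers measure 114 mm over their backs; the gripper's body (76 mm by 85 mm) begins 54 mm behind the grasp point. The pads swing forward as they close: fully open they stand 13 mm farther back than shut.
Start: joints at [-1.177, 0.314, -0.047, 1.21, 0, 1.571], TCP at [0.23, -0.554, 0.231] pointing down, gripper open.
Joint ranges: [-2.67, 2.67], [-0.69, 1.73], [-1.03, 1.25], [-2.08, 2.16], [-1.42, 1.45], [-3.14, 3.14]. Speed limits (rad/s): [2.39, 2.39, 3.01, 3.14, 3.14, 3.14].

INTERFACE

Orientations are given as a unit quaternion [x, y, z, w].
In Python, from bench import arm gives the robot as it stands. Calls block until the motion is done:
- arm.goto(position, orientation): joint-space move of the TCP to a pose.
- arm.line_to(position, v=0.15, rotation=None): straight line of the TCP; rotation=None keeps the orientation; v is the mean speed in m/s.
- arm.movej(angles): joint-space move.
- arm.gripper_to(opening): finger opening in m; the grip force is fixed at half the most; returns when the fingers have stopped.
- arm.dwell(seconds).
- arm.solve_ik(position, orientation): joint angles nearest the present ones, or None.
- arm.read_camera(name): name is "side" or "top"; returns the picture (480x640x3 uint8, red, green, blue); there is no depth.
- arm.calibration(name): a dict with "fx", "fy", "cx", "cy" (pixels), "extrinsics" (4x4, takes a point from world to camera coordinates). Camera axes: x right, y down, z forward; pixel columns grow to the right and rows downward; lengths in m; the calibration is good to about 2 mm. A picture is of the moment at which its call begins. calibration takes no time and is no camera call.
A pose or a line that the arm cannot do raises arm.MotionError and nothing moves.
- arm.job_done(): hands the job in, once; it reports no verdict.
Readings, each from a call of its own:
- arm.get_time_s(): time.
- arm.get_q(): joint angles.
- arm.get_qd(): joint speeds.
- arm.get_joint_torque(): joint torques, N m.
- arm.get_eef_pos(): TCP position.
- arm.get_ee_rot(): TCP orientation.
- arm.get_ft_force(): force on the tool from outside, world axes, zero at the start.
- arm.get_torque(): the same for the moment, N m.
- arm.get_grip_width(): finger opening in m.
Only numpy, scipy, OpenCV 4.12 (cv2) and the standard library are available. Lean on these libraries where they do the work, as an engineer would, in place of code of your own. Each camera call takes 0.05 s, during which the arm holds its last target.

TASK

With the fingertips, push the tray that carries the test stick fully home into the station's tunnel; then reach down through the window in the guard and press the lever pad fully down to its stop, without touching the guard. Lift nothing, press the lever only after the tray is home, keep the stick lying in its tray and leave everything else on the worktop where it is. Finish while still holding the lever down: the program ends with the fingers pressing it.

Things in the scene. Friction and masses are not known exactly. Their poses are not given: they have to be found in the camera images.
- station: fixed bench test station, grey base plate 200 (x) x 290 (y) x 18 mm high; origin at worktop level under it (base spans x -115 to +85 mm, y -145 to +145 mm of its frame). Its z axis is up, its -x side is the front facing the robot roughly, +y its left. On its left half (y = +80 mm) a white tunnel 106 mm wide, x from -50 to +80 mm, top at z = 84 mm; on its right half the guard with the lever
- guard: steel guard cage on the right half of the station, must not be touched: x -110 to +80 mm, y -140 to 0 mm, top at z = 101 mm in the station's frame (this entry has the same origin and axes as the station). Barred on all sides; its 6 mm thick top frame has one square window of 104 x 104 mm with sides along station x and y
- window_center (a point): centre of the window in the guard's top frame, level with the frame's upper surface (101 mm above the worktop); the opening reaches 52 mm from here to each side along station x and y
- lever_pad (a point): centre of the top of the lever's black square pad, 46 x 46 mm, straight below the window centre; at rest 18 mm below the guard's top surface, about 22 mm lower when pressed to its stop
- lever (a joint): lever angle, rad: 0 at rest (up, sprung back), 0.25 at the stop; grows as the pad is pressed down. Hinge lies 87 mm behind the pad (station +x), along station y. Spring: about 3 N at the pad to start, about 7 N at the stop; springs back up when released
- tray (a joint): tray position, m: 0 = fully home, grows as the tray stands out toward the station's front (station -x); at most 0.080. Friction about 2 N plus light damping; stays where it is left
- tray_face (a point): centre of the front face of the tray's upright grey push plate (64 mm wide along station y, 48 mm high, 8 mm thick, its lower edge 22 mm and top 70 mm above the worktop). The face looks to station -x; pushing it along station +x by the tray joint's value brings the tray home, where the face stands at station x = -123 mm, y = +80 mm
- stick_center (a point): centre of the flat test stick, 150 x 22 x 9 mm, lying loose lengthwise in the tray, behind the push plate
- pot_a: bystander: small sample pot with screw lid, 50 mm diameter, 66 mm high, right of the station; origin under its centre
- pot_b: bystander: another such pot, left of the station; origin under its centre
- calc: bystander: pocket calculator 118 x 68 x 15 mm, in front of the guarded half; origin under its centre
- lock: bystander: padlock lying flat, 76 x 38 x 20 mm, left of the station; origin under its centre
- stapler: bystander: stapler 34 x 135 x 46 mm on the right; origin under its centre
- phone: bystander: mobile phone 158 x 75 x 9 mm lying at the left; origin under its centre

How it is judged:
By the outcome, as a careful person would: the job done as asked, in the order asked, and still so for the second after the job is handed in, while the arm keeps its last pose, push and grip.
It also fails if it takes over 40 s, if anything falls off the work surface, if the arm or the gripper's body presses on something with over 40 N, if the wrist force passes 120 N, or if a joint passes its speed limit or range.

## Working session

There is one attempt and no reset: what is moved stays moved. The work goes in short steps, each a Python script; the robot and the scene stay as the last script left them, time stands still between calls to the robot, and variables do not carry over. Pictures are saved under pics/ and viewed, and the job is handed in when it is done.

```bash
mkdir -p pics; ls
python3 - <<'E'
from bench import arm
import cv2,numpy as np
for n in("side","top"):
    im=arm.read_camera(n); cv2.imwrite(f"pics/{n}0.png",im[:,:,::-1])
    c=arm.calibration(n); print(n,c["fx"],c["fy"],c["cx"],c["cy"]);print(np.round(c["extrinsics"],4).tolist())
print(arm.get_time_s(),arm.get_ee_rot(),arm.get_ft_force())
E
```

```text
pics
side 560.345266239155 560.345266239155 320.26407017491186 243.9162902004102
[[0.9976, -0.0679, -0.0144, -0.5933], [-0.0609, -0.7568, -0.6509, 0.047], [0.0333, 0.6502, -0.7591, 1.3901], [0.0, 0.0, 0.0, 1.0]]
top 558.3222357301763 558.3222357301763 322.5063372326984 243.2676212074308
[[-0.0284, -0.9996, -0.0021, -0.0315], [-0.9916, 0.0285, -0.1263, 0.5862], [0.1263, -0.0015, -0.992, 1.4924], [0.0, 0.0, 0.0, 1.0]]
0.1 [ 9.80677854e-01  1.95628059e-01 -1.66079324e-04 -7.62829726e-04] [-0.24721369 -0.65445652  0.14273886]
```

View pics/top0.png

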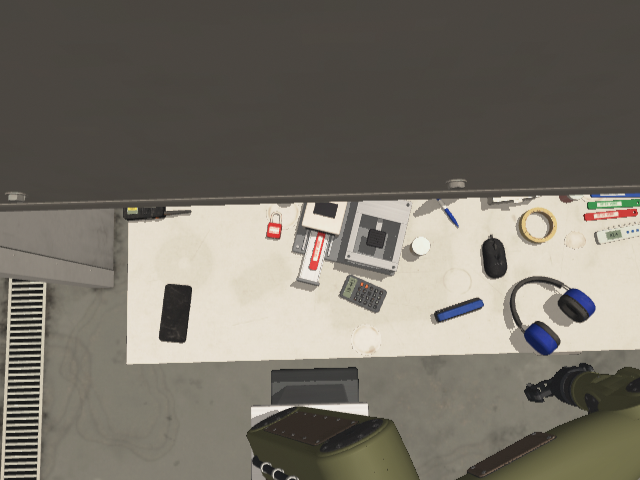

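View pics/side0.png

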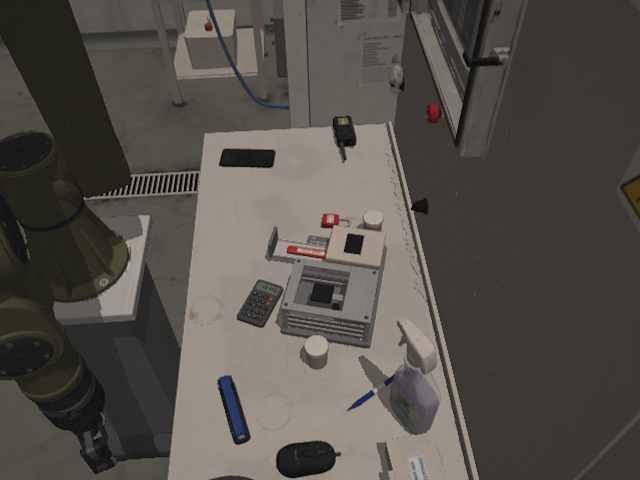

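The top view shows the station with the tray out at (308,260), the guard at (375,240) and its back edge hidden by a shelf. The side view shows the whole station around (330,280). I'll zoom in on both.

Run:
```python
import cv2
a=cv2.imread("pics/top0.png")[190:320,260:440]; cv2.imwrite("pics/top0z.png",cv2.resize(a,None,fx=4.4,fy=4.4,interpolation=cv2.INTER_CUBIC))
a=cv2.imread("pics/side0.png")[205:355,230:400]; cv2.imwrite("pics/side0z.png",cv2.resize(a,None,fx=4,fy=4,interpolation=cv2.INTER_CUBIC))
```

```text
(no output)
```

View pics/top0z.png

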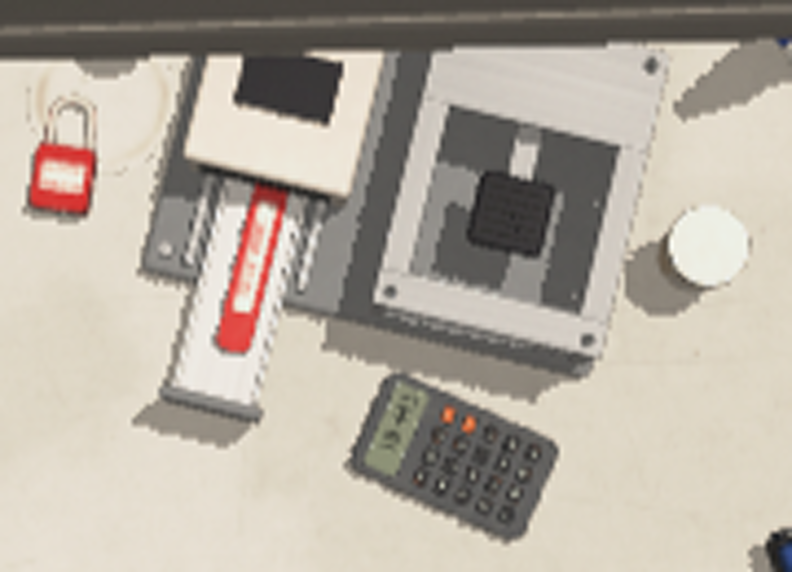

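View pics/side0z.png

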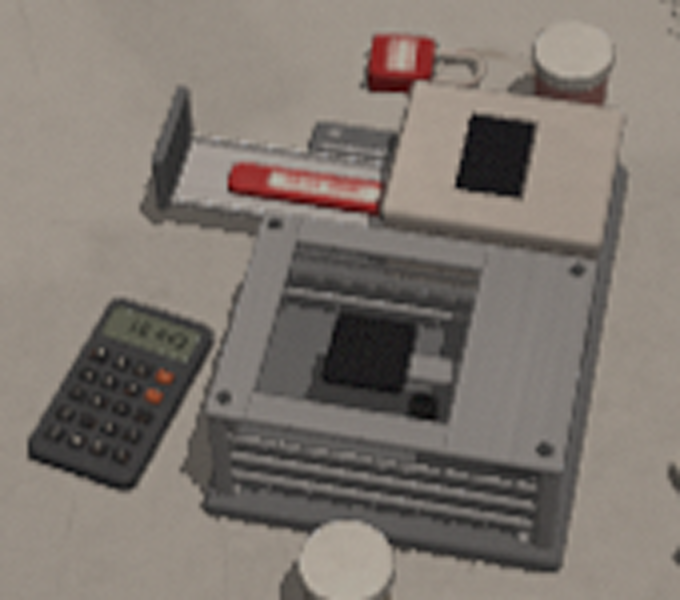

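```bash
cat > h.py <<'E'
from bench import arm
import numpy as np
def ray(n,uv,z):
    c=arm.calibration(n);E=np.array(c["extrinsics"]);R,t=E[:3,:3],E[:3,3]
    d=R.T@np.array([(uv[0]-c["cx"])/c["fx"],(uv[1]-c["cy"])/c["fy"],1]);o=-R.T@t
    return o+d*(z-o[2])/d[2]
def proj(n,p):
    c=arm.calibration(n);E=np.array(c["extrinsics"]);q=E[:3,:3]@p+E[:3,3]
    return np.array([c["fx"]*q[0]/q[2]+c["cx"],c["fy"]*q[1]/q[2]+c["cy"]])
def tz(u,v):return((u+.5)/4.4-.5+260,(v+.5)/4.4-.5+190)
def sz(u,v):return((u+.5)/4-.5+230,(v+.5)/4-.5+205)
E
python3 - <<'E'
from h import *
import cv2
ST=[("fl",-110,0),("fr",-110,-140),("bl",80,0),("br",80,-140)]
S={"gfl":(265,213),"gfr":(205,417),"gbl":(597,250),"gbr":(557,470),"wfl":(292,243),"wbl":(483,265),"wbr":(449,424),"wfr":(253,393)}
T={"gfl":(376,302),"gfr":(600,357),"wbl":(446,103),"wbr":(620,148),"wfl":(412,275),"wfr":(583,315)}
for k in S:
    print(k,"side",ray("side",sz(*S[k]),.101).round(4)[:2], "top",ray("top",tz(*T[k]),.101).round(4)[:2] if k in T else "")
for n,f,box in(("top","pics/top0.png",(360,222,392,255)),("side","pics/side0.png",(305,278,340,310))):
    im=cv2.imread(f);x0,y0,x1,y1=box
    m=(im[y0:y1,x0:x1].max(2)<55).astype(np.uint8)
    k,l,s,c=cv2.connectedComponentsWithStats(m);i=1+s[1:,4].argmax()
    uv=c[i]+[x0,y0];print(n,s[i],uv,ray(n,uv,.083))
for k,uv in(("plate top",(165,390)),("plate r",(262,412))):print(k,ray("top",tz(*uv),.070))
for k,uv in(("plate l",(182,88)),("plate r",(158,165))):print(k,ray("side",sz(*uv),.070))
print("stick top front", ray("top",tz(233,350),.045),ray("side",sz(232,175),.045))
E
```

```text
gfl side [ 0.5338 -0.1092] top [ 0.5357 -0.1059]
gfr side [ 0.4971 -0.2442] top [ 0.4992 -0.2375]
gbl side [ 0.716  -0.1502] top 
gbr side [ 0.6762 -0.2907] top 
wfl side [ 0.5479 -0.1319] top [ 0.5513 -0.1279]
wbl side [ 0.6521 -0.1557] top [ 0.6545 -0.152 ]
wbr side [ 0.6237 -0.2584] top [ 0.6242 -0.2551]
wfr side [ 0.5227 -0.231 ] top [ 0.5245 -0.2285]
top [ 6  7 12 18 39] [369.94871795 238.25641026] [ 0.589002   -0.17459707  0.083     ]
side [  4   3  27  23 418] [321.78708134 292.80861244] [ 0.58589262 -0.19690807  0.083     ]
plate top [0.48905086 0.02203146 0.07      ]
plate r [ 0.47410089 -0.03619983  0.07      ]
plate l [0.48679776 0.01840963 0.07      ]
plate r [ 0.47167305 -0.04216128  0.07      ]
stick top front [ 0.51411869 -0.01924202  0.045     ] [ 0.5142813  -0.03218285  0.045     ]
```

Run:
```python
from h import *
from scipy.optimize import least_squares
S={"gfl":(265,213),"gfr":(205,417),"gbl":(597,250),"gbr":(557,470),"wfl":(292,243),"wbl":(483,265),"wbr":(449,424),"wfr":(253,393)}
T={"gfl":(376,302),"gfr":(600,357),"wbl":(446,103),"wbr":(620,148),"wfl":(412,275),"wfr":(583,315)}
def loc(k,w):
    f=k[1]=="f";l=k[2]=="l"
    return (-110 if f else 80, 0 if l else -140) if k[0]=="g" else (w[0]+(-52 if f else 52), w[1]+(52 if l else -52))
def st(p,l):
    c,s=np.cos(p[2]),np.sin(p[2]);l=np.array(l)/1000
    return p[:2]+[c*l[0]-s*l[1],s*l[0]+c*l[1]]
P={n:[(k,ray(n,f(*uv),.101)[:2]) for k,uv in D.items()] for n,D,f in(("side",S,sz),("top",T,tz))}
for names in (["side"],["top"],["side","top"]):
    F=lambda p:np.concatenate([(st(p,loc(k,p[3:]*1000))-x)*1000 for n in names for k,x in P[n]])
    r=least_squares(F,[.64,-.1,-.25,-.04,-.07]);print(names,r.x.round(4),"rms",np.sqrt((r.fun**2).mean()),"win",st(r.x,r.x[3:]*1000))
p=r.x
print("face home",st(p,(-123,80)))
R=lambda x:np.array([[np.cos(p[2]),np.sin(p[2])],[-np.sin(p[2]),np.cos(p[2])]])@(np.array(x)-p[:2])
for a in ([.489,.022],[.4741,-.0362],[.4868,.0184],[.4717,-.0422]):print("plate in station",R(a))
for z in(.2,.4,.6,.8,1):print(z,proj("side",np.array([.6,-.1,z])))
c=np.array(arm.calibration("top")["extrinsics"]);print(-c[:3,:3].T@c[:3,3])
for z in(0,.4,.6,.8,1):print(z,ray("top",(320,202),z))
```

```text
['side'] [ 0.6376 -0.1345 -0.2504 -0.0346 -0.0705] rms 1.9402704475491053 win [ 0.58661177 -0.19422439]
['top'] [ 0.6419 -0.1327 -0.2626 -0.0363 -0.07  ] rms 1.285022422595864 win [ 0.58859401 -0.19087457]
['side', 'top'] [ 0.6393 -0.1338 -0.2579 -0.035  -0.07  ] rms 2.247014009953 win [ 0.58760289 -0.19254948]
face home [ 0.54079364 -0.02509971]
plate in station [-0.18509512  0.11232893]
plate in station [-0.18465541  0.0522535 ]
plate in station [-0.18630398  0.10828682]
plate in station [-0.18544542  0.04583978]
0.2 [324.54963182 223.24521879]
0.4 [323.62675366 150.19341187]
0.6 [322.38889524  52.20886941]
0.8 [320.64162075 -86.09926759]
1 [ 317.98900183 -296.07130214]
[ 0.39184932 -0.04588024  1.5543673 ]
0 [ 0.70778004 -0.04448726  0.        ]
0.4 [ 0.62647861 -0.04484573  0.4       ]
0.6 [ 0.58582789 -0.04502496  0.6       ]
0.8 [ 0.54517718 -0.04520419  0.8       ]
1 [ 0.50452646 -0.04538343  1.        ]
```

```bash
cat >> h.py <<'E'
SP=np.array([.6393,-.1338,-.2579])
def W(x,y,z):
    c,s=np.cos(SP[2]),np.sin(SP[2]);return [SP[0]+c*x-s*y,SP[1]+s*x+c*y,z]
def L(w):
    c,s=np.cos(SP[2]),np.sin(SP[2]);d=np.array(w[:2])-SP[:2];return np.array([c*d[0]+s*d[1],-s*d[0]+c*d[1],w[2]])
Q=[np.cos(SP[2]/2),np.sin(SP[2]/2),0,0]
E
python3 - <<'E'
from h import *
import cv2
arm.gripper_to(0.0)
q=arm.solve_ik(W(-.235,.08,.2),Q);print(q)
arm.goto(W(-.235,.08,.2),Q)
arm.line_to(W(-.235,.08,.042),v=.12)
print(arm.get_time_s(),arm.get_grip_width(),L(arm.get_eef_pos()),arm.get_ft_force(),arm.get_q())
for n in("side","top"):cv2.imwrite(f"pics/{n}1.png",cv2.resize(arm.read_camera(n)[170:370,200:440,::-1],None,fx=3,fy=3))
E
```

```text
[ 0.00807218  0.01554611 -0.47607805  1.07917217  0.         -2.87562047]
6.025 1.7123871360592867e-05 [-0.23437954  0.08015671  0.04258242] [-0.14236834 -0.18674655  0.62118697] [ 8.06761807e-03  1.78080097e-01 -6.99063852e-01  6.92461830e-01
 -2.99533162e-05 -2.87562144e+00]
```

View pics/side1.png

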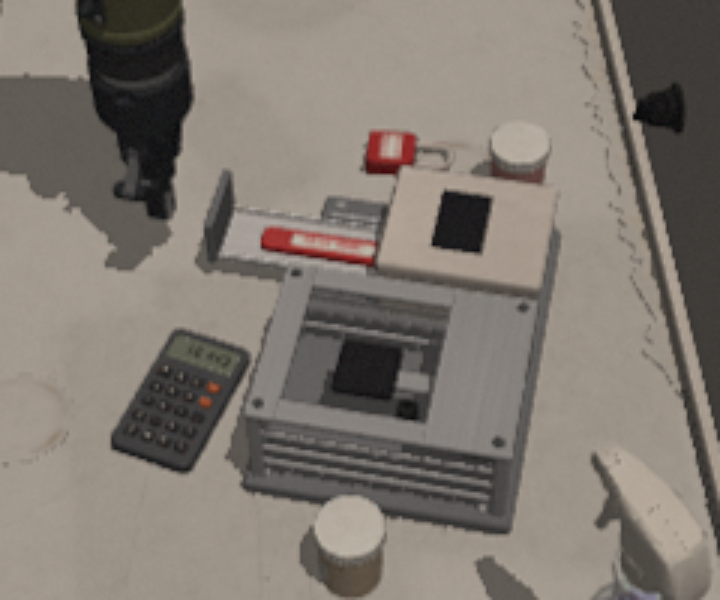

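View pics/top1.png

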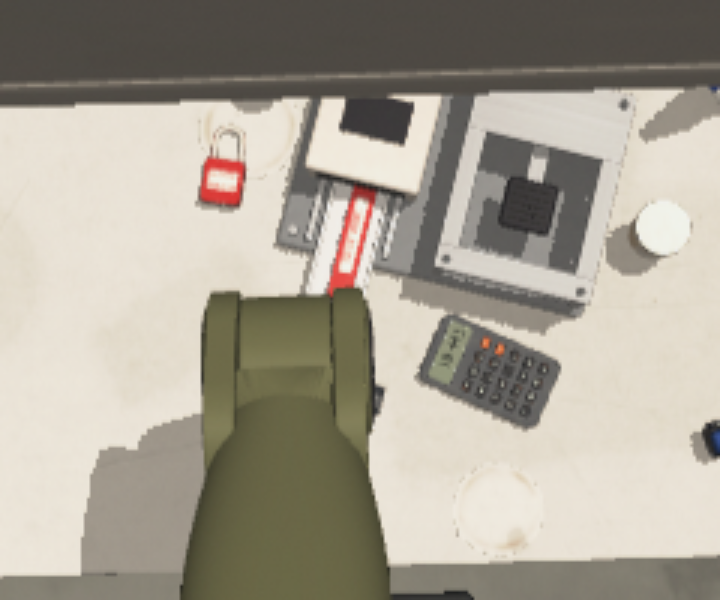

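The side view shows the fingertips at (160,205), in front of the plate at (215,215), and the tool is aligned with it. Next I'll push slowly while watching the force.

Run:
```python
from h import *
import cv2
d=np.array(W(1,0,0))[:2]-np.array(W(0,0,0))[:2]
def rep(x):
    f=arm.get_ft_force();fx=f[:2]@d;print(round(x,4),L(arm.get_eef_pos()).round(4),"F",round(fx,2),np.round(f,1));return fx
arm.dwell(.2);f0=rep(0)
x=-.150
arm.line_to(W(x,.08,.042),v=.05);rep(x)
while x<-.115:
    x+=.003;arm.line_to(W(x,.08,.042),v=.03)
    if rep(x)-f0<-10:break
print(arm.get_time_s())
cv2.imwrite("pics/side2.png",cv2.resize(arm.read_camera("side")[170:370,200:440,::-1],None,fx=3,fy=3))
```

```text
0 [-0.2348  0.0801  0.0423] F 0.44 [ 0.1 -1.4 -0.1]
-0.15 [-0.15    0.0802  0.0421] F -0.18 [-0.4 -0.9 -0.6]
-0.147 [-0.1465  0.0803  0.0422] F -0.52 [-0.4  0.3 -0.9]
-0.144 [-0.1434  0.0802  0.0421] F -0.62 [-0.5  0.5 -0.8]
-0.141 [-0.1405  0.0801  0.0421] F -0.46 [-0.2  1.  -0.7]
-0.138 [-0.1376  0.08    0.042 ] F -0.41 [-0.3  0.4 -0.1]
-0.135 [-0.1347  0.0799  0.042 ] F 0.04 [-0.1 -0.5  0. ]
-0.132 [-0.1318  0.0799  0.042 ] F -1.31 [-1.4 -0.1  0.1]
-0.129 [-0.1318  0.0799  0.0416] F -9.27 [-9.1  2.   5.8]
-0.126 [-0.1318  0.0797  0.0412] F -16.69 [-16.1   4.5  12.5]
10.175
```

View pics/side2.png

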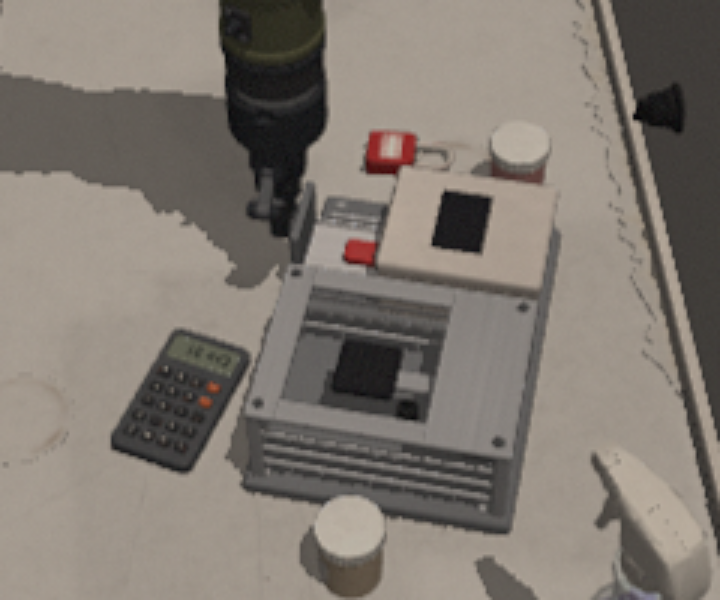

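The tray hits a hard stop. The TCP stayed at -131.8 mm while the force rose to 17 N, and the plate is now next to the base with the red stick still lying in the tray at (360,250). Now for the lever.

Run:
```python
from h import *
import cv2
arm.line_to(W(-.165,.08,.042),v=.08)
arm.line_to(W(-.165,.08,.20),v=.15)
arm.goto(W(-.035,-.07,.20),Q)
arm.line_to(W(-.035,-.07,.125),v=.12)
arm.dwell(.2)
print(arm.get_time_s(),L(arm.get_eef_pos()),arm.get_ft_force())
for n in("side","top"):cv2.imwrite(f"pics/{n}3.png",cv2.resize(arm.read_camera(n)[170:370,200:440,::-1],None,fx=3,fy=3))
```

```text
17.9583 [-0.03423693 -0.07003531  0.12604804] [-0.2735461  -0.48164294 -0.02963416]
```

View pics/side3.png

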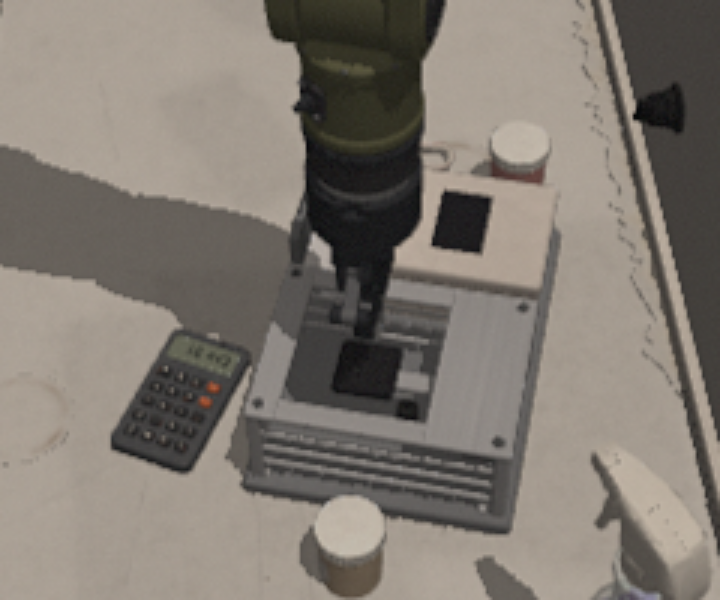

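View pics/top3.png

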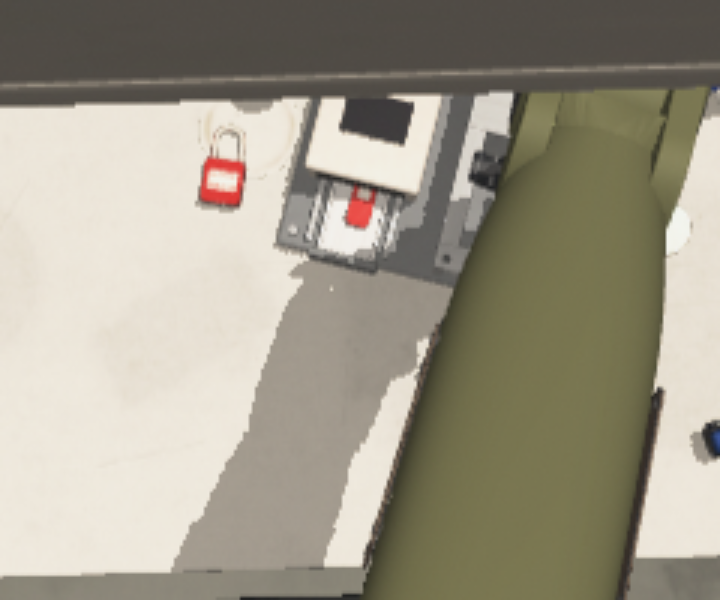

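The fingertips at (365,338) in the side view hang over the pad at (368,368), well inside the window. The top view shows the tray flush and the stick still in it at (360,207). I'll press now.

Run:
```python
from h import *
import cv2
def rep(z):
    f=arm.get_ft_force();print(round(z,4),L(arm.get_eef_pos()).round(4),np.round(f,1));return f
z=.088;arm.line_to(W(-.035,-.07,z),v=.06);rep(z)
while z>.046:
    z-=.003;arm.line_to(W(-.035,-.07,z),v=.03)
    if rep(z)[2]>22:break
arm.dwell(.5);rep(z);print(arm.get_time_s(),np.abs(arm.get_qd()).max())
for n in("side","top"):cv2.imwrite(f"pics/{n}4.png",cv2.resize(arm.read_camera(n)[170:370,200:440,::-1],None,fx=3,fy=3))
```

```text
0.088 [-0.0349 -0.07    0.0881] [ 0.4 -0.1  0.3]
0.085 [-0.035  -0.07    0.0851] [ 0.3  0.1 -0.4]
0.082 [-0.0344 -0.07    0.0824] [-0.2 -0.4  2. ]
0.079 [-0.0348 -0.0701  0.0793] [-0.7  0.1  3.8]
0.076 [-0.0351 -0.07    0.0761] [-1.7  0.9  5.1]
0.073 [-0.0353 -0.07    0.0731] [-1.7 -0.1  5.2]
0.07 [-0.0354 -0.07    0.0701] [-2.6  0.6  6.5]
0.067 [-0.0354 -0.07    0.0672] [-1.8  0.9  6.9]
0.064 [-0.0354 -0.07    0.0643] [-2.4  0.5  7.1]
0.061 [-0.0352 -0.07    0.0625] [-6.1  1.6 13.5]
0.058 [-0.035  -0.07    0.0618] [-11.8   3.7  31.2]
0.058 [-0.035  -0.07    0.0618] [-11.5   3.4  32. ]
21.825 0.0023407544761256675
```

View pics/side4.png

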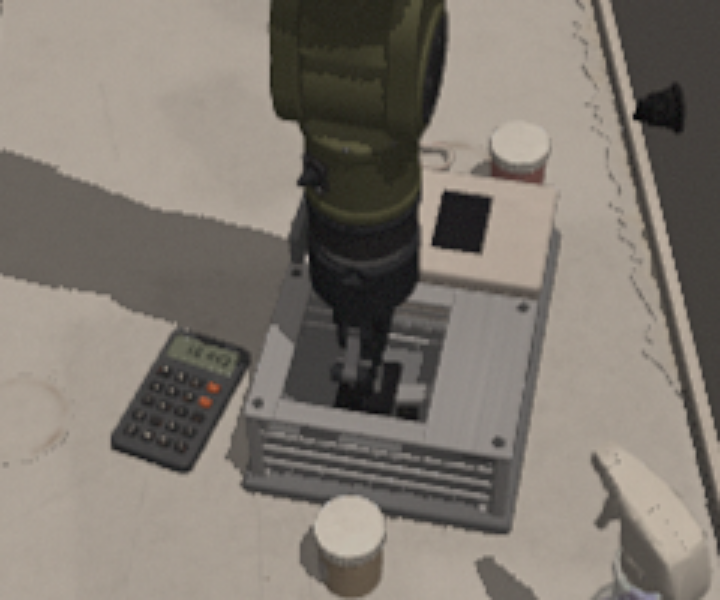

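The spring force levels off at 7 N, then climbs steeply at z ≈ 62 mm, so the lever is on its stop. I'll ease the push a little and hand in.

Run:
```python
from h import *
arm.line_to(W(-.035,-.07,.0592),v=.02);arm.dwell(.3)
print(L(arm.get_eef_pos()),arm.get_ft_force(),arm.get_time_s())
arm.job_done()
```

```text
[-0.03507836 -0.07006097  0.06209913] [-8.88486084  2.40158658 24.25064546] 22.475
the job is handed in; nothing more can be done
```

The tray is home and the lever is held down on its stop. I handed the job in at 22.5 s with the fingers still pressing; no verdict is reported.

- **Tray:** I pushed it with the closed fingertips until it hit a hard stop. The fingertips stayed put while the force rose to about 17 N. The pictures after that show the plate against the base and the stick still lying in its tray.
- **Lever:** I went down through the middle of the window and pressed the pad. The force rose to the spring's 7 N, then climbed steeply at z ≈ 62 mm, against about 61 mm expected for the stop. I eased the push from 32 N to 24 N for the hand-in, and the fingertips stayed at 62 mm.
- **Guard:** The force stayed near zero until the fingers met the pad, so there was no sign of touching the guard. By the dimensions given, the fingers had about 37 mm to spare on each side and the gripper body about 33 mm above the frame.
- **Other objects:** Those visible in the last side view (calculator, one pot fully and the other in part) look unmoved. I did not check the phone and stapler again, and the arm hid the padlock.
- **Disagreements:** The two cameras placed the window about 4 mm apart, so I used the average. The tray's stop came about 2 mm farther in than my estimate, which is within the calibration error.

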